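# Snap two reagent tubes into the clip rail

### The arm

A 7-joint arm with a two-finger parallel gripper is mounted at the origin on the work surface. World frame = base frame: x ahead of the robot, y to its left, z up, the work surface at z = 0. Lengths are in m, angles in rad, forces in N, time in s.
With the tool pointing down it reaches from about 0.425 to 0.95 m from the base axis. Payload 4.7 kg.
Tool frame: the origin (TCP) lies at the very end of the fingers, on their centre line; the grasp point (between the pads) lies 19 mm behind it (r.hold_point_z is the distance from the TCP to the grasp point, in m); y points along the fingers, z is the direction in which the jaws open and shut, and the axes are right-handed (so a half turn about y gives the same grasp; the last joint's range is limited). The gripper opens to 87 mm and grips with 3 to 60 N. Pads are 19 mm wide; open, the fingers measure 117 mm over their backs; the gripper's body (75 mm by 190 mm) begins 51 mm behind the grasp point.
Start: joints at [1.315, 0.469, -0.049, 1.532, 0.024, 1.141, -0.082], TCP at [0.152, -0.658, 0.223] pointing down, gripper open.
Joint ranges: [-2.59, 2.59], [-0.33, 1.99], [-1.39, 1.29], [0.1, 2.45], [-1.04, 4.18], [0.21, 1.99], [-2.66, 2.66]. Speed limits (rad/s): [2.57, 2.57, 3.14, 3.14, 3.14, 3.14, 3.14].

### API

Orientations are given as a unit quaternion [w, x, y, z].
In Python, from plant import monitor, grab_frame, r gives the robot as it stands.
- The arm moves only by the tool jog_arm, never from a script. Its argument "motion" is a list that holds one entry, the list of rows, each a list of 7 numbers: the turn, a rotation vector about the tool's x, y, z in degrees, then the shift along the tool's x, y, z in cm, then the opening, from 0 (shut) to 1 (fully open). In form: [[[ax, ay, az, x, y, z, fingers], ...]]. A call has 1 to 8 rows; each row shifts and turns the commanded pose from where the row before left it, along the tool's axes as they then stand; what a row does not reach is not made up. A row lasts 1/10 s, in which the tool goes at most 50 mm and 8.59 degrees, less where a joint would pass 70% of its speed; a pose out of reach is approached as far as the arm can. A call with a gripper value outside its range is refused whole. The fingers move at their own pace and stop on an object; "squeeze" is the grip in N (left out, the last holds). Time passes only in rows, so rows that do not move let the fingers close. It gives the time, the measured TCP pose, the force and the opening at its end, in the units of the state.
- monitor.observe(): the state, without advancing time (a new reading comes with each control period).
- grab_frame(name): name is "scene" or "top"; returns a dict with "pixels" (420x560x3 uint8, red, green, blue), "mtx" (3x3 intrinsics, pixels), "dist_coeffs" ([k1, k2, p1, p2, k3] as OpenCV has them; the pictures are not rectified), "cam_to_world" (4x4, takes a point from camera to world coordinates). Camera axes: x right, y up, looking along -z (the intrinsics and any distortion apply to the point x, -y, -z); pixel columns grow to the right and rows downward; lengths in m; the calibration is good to about 2 mm. A picture is of the moment at which its call begins. There is no depth.
- r.hand_in(): hands the job in, once; it reports no verdict.
The state is a dict: "time_s": time; "q": joint angles; "dq": joint speeds; "effort": joint torques, N m; "tcp_pos": TCP position; "orientation": TCP orientation; "force": force on the tool from outside, world axes, zero at the start; "moment": the same for the moment, N m; "finger_gap": finger opening in m.
Only numpy, scipy, OpenCV 4.12 (cv2) and the standard library are available. Lean on these libraries where they do the work, as an engineer would, in place of code of your own. Each camera call takes 0.05 s, during which the arm holds its last target.

### The job

Take the red-capped and the blue-capped tube out of the white kit tray and press each one down into its own clip station on the aluminium rail until it snaps fully home, lying level across the rail and roughly centred; either tube may go in either station. Leave the green-capped tube in the tray.

Things in the scene. Friction and masses are not known exactly. Their poses are not given: they have to be found in the camera images.
- tube_red: White round-ended tube, amber band at its middle, red screw cap, lying level in a white tray. 140 mm long, barrel 20 mm diameter, cap 24 mm diameter, 22 mm long; 30-65 g. Origin on the axis at mid-length; x axis along the tube to the cap. In the tray its axis is 40 mm above the bench on cradles 35 mm either side of mid-length; the middle 55 mm is free down to the tray floor, 6 mm above the bench.
- tube_blue: Same tube with a blue cap; size, origin and axes as tube_red. The three tubes lie side by side in the tray, parallel, 80 mm apart, in any order.
- tube_green: Same tube with a green cap, in the same tray, to be left there; size, origin and axes as tube_red.
- rail: Fixed plate 100 x 258 x 12 mm, origin mid-underside, y lengthwise. Stations (blue stripes) at y = -60, +60 mm: tube lies along x, centred at x = 0, axis 45 mm above bench when home. Sprung clips at x = -30, +30 mm, 10 mm wide, free between for fingers; mouth 27 mm wide at 65 mm height, throat 14 mm at 53 mm. Loose tube stops 16 mm high; about 10 N down snaps it in; sideways errors of 5 mm are taken up.
Things that resemble listed ones, but are neither listed nor needed, are in the scene too. Leave any turquoise look-alike of the tube_blue alone.

How it is judged:
By the outcome, as a careful person would: the job done as asked, in the order asked, and still so for the second after the job is handed in, with the robot touching nothing.
It also fails if it takes over 53 s, if anything falls off the work surface, if the arm or the gripper's body presses on something with over 40 N, if the wrist force passes 120 N, or if a joint passes its speed limit or range.

## Working session

There is one attempt and no reset: what is moved stays moved. The work goes in short steps, Python scripts to look and compute and a tool call to move; the robot and the scene stay as the last step left them, time stands still between calls to the robot, and variables do not carry over. Pictures are saved under pics/ and viewed, and the job is handed in when it is done.

Besides the shell and the picture viewer there is one more tool, called after "Emit:" by a JSON object that holds its "fn" and its "kwargs", one argument or row to a line. jog_arm: Moves the arm, as the interface text tells. Its arguments: {"type":"object","properties":{"motion":{"type":"array"},"squeeze":{"type":"number"}},"required":["motion"]}

```bash
ls; mkdir -p pics; python3 - <<'E'
from plant import monitor, grab_frame, r
import cv2,json,numpy as np
for n in("scene","top"):
    f=grab_frame(n); cv2.imwrite(f"pics/{n}0.png",f["pixels"][:,:,::-1]); 
    print(n,f["mtx"],f["dist_coeffs"],f["cam_to_world"])
    np.savez(f"{n}0.npz",**{k:np.array(v) for k,v in f.items()})
s=monitor.observe(); print(s); print(r.hold_point_z)
E
```

```text
pics
scene [[464.55303901   0.         284.523102  ]
 [  0.         464.55303901 213.60174199]
 [  0.           0.           1.        ]] [-0.1087509  0.         0.         0.         0.       ] [[ 0.76964918 -0.50797283  0.38678643  0.92017074]
 [ 0.63835552  0.60091483 -0.48104428 -0.44968857]
 [ 0.01193172  0.61714258  0.78676087  0.79075501]
 [ 0.          0.          0.          1.        ]]
top [[410.50630934   0.         281.82341669]
 [  0.         410.50630934 199.92113668]
 [  0.           0.           1.        ]] [-0.10096201  0.          0.          0.          0.        ] [[ 0.00615256  0.98483055 -0.17340975  0.42245007]
 [-0.99985623  0.00879872  0.01449498  0.00683832]
 [ 0.01580089  0.17329564  0.98474309  0.87167608]
 [ 0.          0.          0.          1.        ]]
{'time_s': 0.1, 'q': array([ 1.31509613,  0.46937312, -0.04859167,  1.53359205,  0.02412013,
        1.14097209, -0.0822869 ]), 'dq': array([ 9.22649885e-05, -1.21183490e-03,  5.33958312e-04, -4.40904936e-03,
       -5.37861439e-04, -8.76492250e-04, -5.87098871e-04]), 'effort': array([ 2.77437857e-04, -5.09169817e+01, -8.14839033e-02, -2.36827165e+01,
       -6.15562010e-02,  3.45474249e-02,  9.36580273e-05]), 'tcp_pos': array([ 0.15166514, -0.65718597,  0.22158859]), 'orientation': array([ 0.07993257, -0.08012953,  0.70317672, -0.7019491 ]), 'force': array([ 0.27402898, -0.13029865, -0.43361031]), 'moment': array([ 0.05514075,  0.05154637, -0.00840864]), 'finger_gap': 0.08721177550884072}
0.0187
```

View pics/scene0.png

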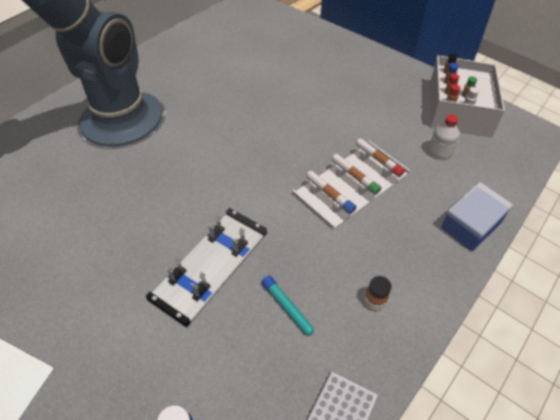

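View pics/top0.png

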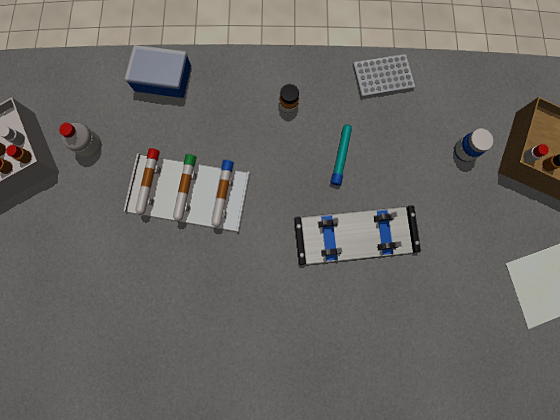

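The pictures show red, green and blue-capped tubes in the white tray (top view, caps at about (152,155), (190,160) and (227,166)). The rail is at (357,236) with stripes at (330,238) and (386,232). The turquoise look-alike with a blue cap lies on the bench at (342,155).

Candidates:
- **Red:** tray cap at (152,155). Others are the bottle cap (68,130) and the boxed vials (12,150) and (540,150).
- **Blue:** tray cap at (227,166). Others are the turquoise pen's cap (337,180) and the blue bottle (475,148).

By the description I choose the ones in the tray.

```bash
cat > h.py <<'E'
import numpy as np,cv2
def load(n):
    return dict(np.load(n+".npz"))
def ray(f,uv):
    p=cv2.undistortPoints(np.array(uv,float).reshape(-1,1,2),f["mtx"],f["dist_coeffs"]).reshape(-1,2)
    d=np.c_[p[:,0],-p[:,1],-np.ones(len(p))]@f["cam_to_world"][:3,:3].T
    return f["cam_to_world"][:3,3],d
def plane(f,uv,z):
    o,d=ray(f,uv); return o+d*((z-o[2])/d[:,2])[:,None]
def proj(f,P):
    T=np.linalg.inv(f["cam_to_world"]); P=np.atleast_2d(P)@T[:3,:3].T+T[:3,3]
    q,_=cv2.projectPoints(P*[1,-1,-1],np.zeros(3),np.zeros(3),f["mtx"],f["dist_coeffs"]); return q.reshape(-1,2)
def blobs(f,lo,hi,amin=20,box=None):
    hsv=cv2.cvtColor(f["pixels"],cv2.COLOR_RGB2HSV); m=cv2.inRange(hsv,np.array(lo),np.array(hi))
    if box is not None:
        k=np.zeros_like(m); x0,y0,x1,y1=box; k[y0:y1,x0:x1]=1; m*=k
    n,l,s,c=cv2.connectedComponentsWithStats(m)
    return [(c[i],s[i],l==i) for i in range(1,n) if s[i][4]>=amin]
E
python3 - <<'E'
from h import *
t=load("top0"); s=load("scene0")
for nm,f,box in(("top",t,(115,135,260,240)),("scene",s,(285,130,420,230))):
  for c,lo,hi in(("amber",(5,100,60),(18,255,255)),("red",(0,150,60),(3,255,255)),("green",(45,100,40),(80,255,255)),("blue",(105,120,60),(125,255,255))):
    for b in blobs(f,lo,hi,25,box): 
        z=.04; print(nm,c,b[0].round(1),b[1],plane(f,b[0],z)[0].round(4))
for b in blobs(t,(105,120,60),(125,255,255),25,(290,200,425,270)): print("stripe top",b[0],b[1],plane(t,b[0],.013)[0].round(4))
for b in blobs(s,(105,120,60),(125,255,255),25,(145,200,270,330)): print("stripe scene",b[0],b[1],plane(s,b[0],.013)[0].round(4))
for f,n,(x0,y0,x1,y1),k in((t,"ctop",(115,135,255,240),5),(t,"crail",(285,195,430,275),5),(s,"cscene",(285,130,420,230),5)):
    cv2.imwrite(f"pics/{n}.png",cv2.resize(f["pixels"][y0:y1,x0:x1,::-1],None,fx=k,fy=k,interpolation=cv2.INTER_CUBIC))
E
```

```text
top amber [146.8 176.7] [141 167  13  20 164] [0.6158 0.2773 0.04  ]
top amber [184.1 183. ] [178 174  13  20 166] [0.6027 0.1978 0.04  ]
top amber [222.2 188.8] [217 179  11  20 161] [0.5912 0.118  0.04  ]
top red [152.5 153.2] [147 148  12  12 104] [0.6668 0.2686 0.04  ]
top green [189.5 159.2] [184 154  12  12 104] [0.654 0.189 0.04 ]
top blue [226.9 164.8] [222 160  11  11 100] [0.6424 0.1098 0.04  ]
scene amber [380.3 156.4] [374 151  14  12  94] [0.6124 0.2801 0.04  ]
scene amber [356.  173.1] [349 167  15  13  95] [0.5991 0.1997 0.04  ]
scene amber [330.7 191.1] [324 185  15  14 105] [0.5875 0.1203 0.04  ]
scene red [398.  169.3] [394 165   9   9  51] [0.6652 0.2715 0.04  ]
scene green [374.3 186.7] [371 183   8   8  42] [0.6526 0.1921 0.04  ]
scene blue [348.7 205.8] [344 201  11  11  67] [0.6404 0.1119 0.04  ]
stripe top [381.38461538 212.33333333] [377 210  11   6  39] [ 0.5487 -0.2185  0.013 ]
stripe top [326.91176471 217.52941176] [322 216  10   5  34] [ 0.5367 -0.1014  0.013 ]
stripe top [384.61864407 231.83474576] [378 221  14  23 236] [ 0.507 -0.224  0.013]
stripe top [328.91769547 237.32098765] [323 226  13  24 243] [ 0.4948 -0.1051  0.013 ]
stripe top [387.33333333 251.21568627] [382 249  11   6  51] [ 0.4661 -0.2285  0.013 ]
stripe top [331.24074074 257.18518519] [326 255  12   6  54] [ 0.4534 -0.1096  0.013 ]
stripe scene [224.66901408 240.33098592] [216 233  17  16 142] [ 0.4889 -0.1061  0.013 ]
stripe scene [243.35714286 250.83333333] [239 247   9   9  42] [ 0.5353 -0.1003  0.013 ]
stripe scene [185.10191083 282.38853503] [176 275  18  17 157] [ 0.4993 -0.2258  0.013 ]
stripe scene [266.44444444 281.81944444] [263 276   7  14  72] [ 0.6172 -0.124   0.013 ]
stripe scene [204.94827586 294.72413793] [200 290  11  10  58] [ 0.5473 -0.2197  0.013 ]
```

View pics/ctop.png

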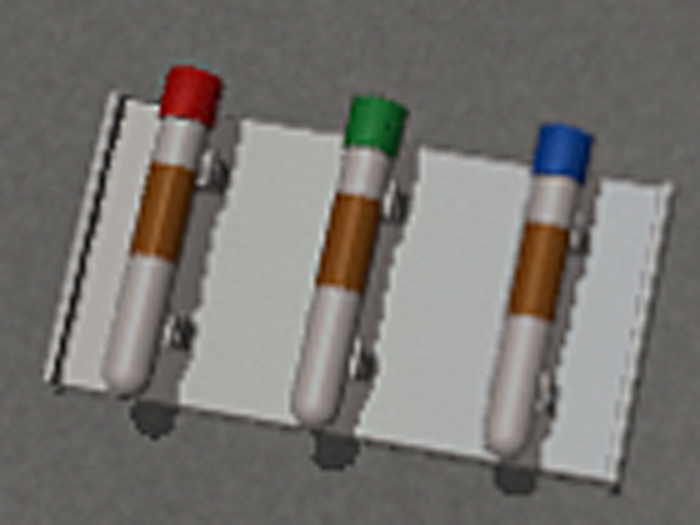

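View pics/crail.png

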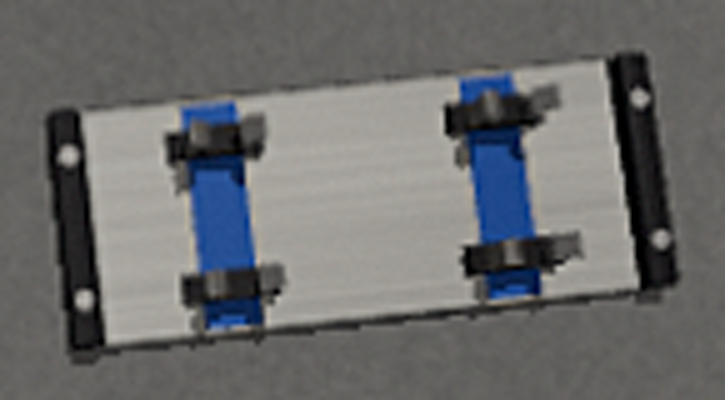

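The crop confirms red, green and blue caps, left to right, with the caps away from the base. The amber band looks a few millimetres capward of the middle, so I'll measure the tube ends too.

```bash
python3 - <<'E'
from h import *
t=load("top0"); s=load("scene0")
hsv=cv2.cvtColor(t["pixels"],cv2.COLOR_RGB2HSV)
# intensity profiles along axis line in top, z=.04
capc={'red':(.6668,.2686),'green':(.654,.189),'blue':(.6424,.1098)}; amb={'red':(.6158,.2773),'green':(.6027,.1978),'blue':(.5912,.118)}
for f,nm in((t,"top"),):
  for k in capc:
    a=np.array(amb[k]);u=np.array(capc[k])-a;print(k,"ang",np.degrees(np.arctan2(u[1],u[0])));u/=np.linalg.norm(u)
    ss=np.arange(-.1,.09,.001); P=np.c_[a+ss[:,None]*u,np.full(len(ss),.04)]
    uv=proj(f,P).astype(np.float32)
    v=cv2.remap(f["pixels"],uv[:,0].reshape(-1,1),uv[:,1].reshape(-1,1),cv2.INTER_LINEAR).reshape(-1,3).astype(int)
    g=v.sum(1); print([ (int(round(ss[i]*1000)),*v[i]) for i in list(range(10,32,2))+list(range(70,190,3))])
# stripes
for x0,x1 in((315,345),(370,405)):
    m=cv2.inRange(hsv,(105,120,60),(125,255,255)); m[:, :x0]=0;m[:,x1:]=0;m[:205]=0;m[265:]=0
    p=cv2.findNonZero(m).reshape(-1,2).astype(float); W=plane(t,p,.013)[:,:2]
    c,sz,an=cv2.minAreaRect(W.astype(np.float32)); print("stripe",c,sz,an, cv2.boxPoints((c,sz,an)).round(4).tolist())
E
```

```text
red ang -9.680798859385078
[(-90, np.int64(97), np.int64(94), np.int64(93)), (-88, np.int64(97), np.int64(94), np.int64(94)), (-86, np.int64(98), np.int64(96), np.int64(93)), (-84, np.int64(94), np.int64(93), np.int64(91)), (-82, np.int64(92), np.int64(91), np.int64(89)), (-80, np.int64(78), np.int64(76), np.int64(74)), (-78, np.int64(105), np.int64(100), np.int64(95)), (-76, np.int64(121), np.int64(114), np.int64(110)), (-74, np.int64(141), np.int64(134), np.int64(129)), (-72, np.int64(160), np.int64(153), np.int64(148)), (-70, np.int64(172), np.int64(167), np.int64(162)), (-30, np.int64(174), np.int64(175), np.int64(171)), (-27, np.int64(173), np.int64(176), np.int64(174)), (-24, np.int64(174), np.int64(178), np.int64(177)), (-21, np.int64(163), np.int64(153), np.int64(144)), (-18, np.int64(143), np.int64(96), np.int64(56)), (-15, np.int64(137), np.int64(89), np.int64(44)), (-12, np.int64(133), np.int64(85), np.int64(41)), (-9, np.int64(142), np.int64(93), np.int64(50)), (-6, np.int64(140), np.int64(91), np.int64(48)), (-3, np.int64(135), np.int64(87), np.int64(44)), (0, np.int64(1
[... 6463 characters left out ...]
int64(98), np.int64(96)), (84, np.int64(99), np.int64(97), np.int64(94)), (87, np.int64(98), np.int64(95), np.int64(93))]
stripe (0.49449801445007324, -0.10547575354576111) (0.09204799681901932, 0.02338271029293537) 5.840370178222656 [[0.44749999046325684, -0.09849999845027924], [0.4499000012874603, -0.121799997985363], [0.5414999723434448, -0.11240000277757645], [0.5390999913215637, -0.08919999748468399]]
stripe (0.5070096254348755, -0.22404396533966064) (0.09234052151441574, 0.022927332669496536) 6.489761829376221 [[0.45980000495910645, -0.21789999306201935], [0.46239998936653137, -0.24070000648498535], [0.5541999936103821, -0.23019999265670776], [0.5515999794006348, -0.20739999413490295]]
```

View pics/cscene.png

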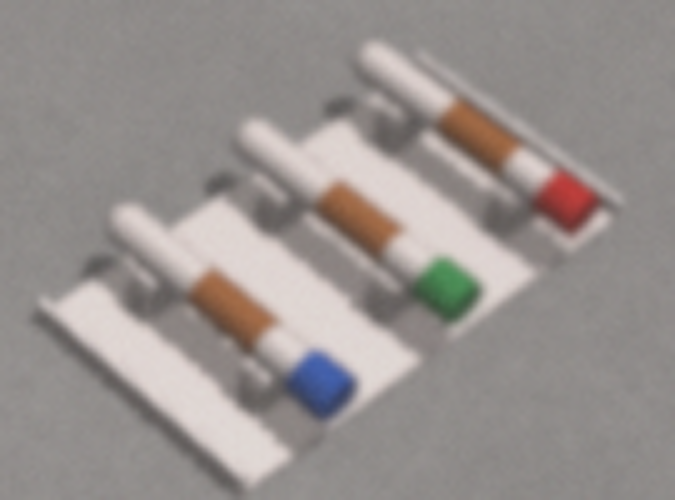

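```bash
python3 - <<'E'
from h import *
def C(x,y): return (285+(x+.5)/5-.5,195+(y+.5)/5-.5)
t=load("top0"); s=load("scene0")
pts=dict(TL=C(82,108),TR=C(605,58),BL=C(100,345),BR=C(638,290),sAt=C(208,103),sAb=C(234,327),sBt=C(486,75),sBb=C(515,296))
for k,v in pts.items(): print(k,plane(t,[v],.012)[0].round(4)[:2])
W=lambda k:plane(t,[pts[k]],.012)[0][:2]
print("plate c",np.mean([W(k) for k in("TL","TR","BL","BR")],0), "w",np.linalg.norm(W("TL")-W("BL")),np.linalg.norm(W("TR")-W("BR")))
x0,y0,x1,y1=140,200,275,330
im=cv2.resize(s["pixels"][y0:y1,x0:x1,::-1],None,fx=4,fy=4,interpolation=cv2.INTER_CUBIC)
# predicted: stations & clips from top measure
c=np.array([.5008,-.1648]);a=np.radians(6.05);ux=np.array([np.cos(a),np.sin(a)]);uy=np.array([-np.sin(a),np.cos(a)])
def dr(im,f,x0,y0,k):
  for sy in(-.06,.06):
    for X in(-.05,-.03,.03,.05):
        for z,col in((.012,(0,255,255)),(.065,(0,0,255))):
            if abs(X)==.05 and z>.02: continue
            p=proj(f,np.r_[c+X*ux+sy*uy,z])[0]; q=((p-[x0,y0]+.5)*k).astype(int); cv2.circle(im,tuple(map(int,q)),4,col,1)
  return im
o=dr(im,s,x0,y0,4)
cv2.imwrite("pics/rs.png",o)
im=cv2.resize(t["pixels"][195:275,285:430,::-1],None,fx=5,fy=5,interpolation=cv2.INTER_CUBIC)
cv2.imwrite("pics/rt.png",dr(im,t,285,195,5))
E
```

```text
TL [ 0.5393 -0.0466]
TR [ 0.5625 -0.2722]
BL [ 0.4399 -0.054 ]
BR [ 0.4632 -0.2823]
sAt [ 0.5418 -0.1001]
sAb [ 0.4476 -0.11  ]
sBt [ 0.5547 -0.2198]
sBb [ 0.4607 -0.2292]
plate c [ 0.50121129 -0.16377189] w 0.09959037434435235 0.09985477645701309
```

View pics/rs.png

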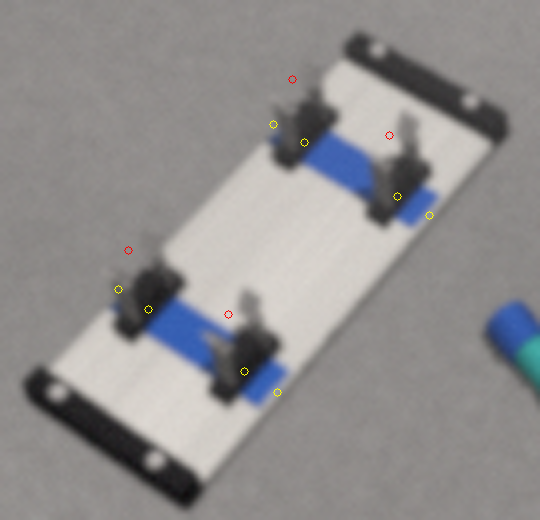

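View pics/rt.png

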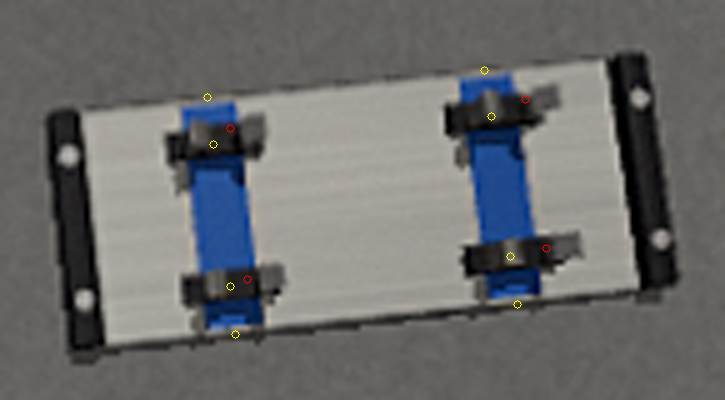

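The rail fit agrees in both views: centre (0.501, -0.164), yaw about 6°, and the plate width measures 99.7 mm against 100 mm. The tube mids come to red (0.6065, 0.280) and blue (0.582, 0.121), axis yaw about -9.6°, with spacing 80.6 mm against 80 mm.

```bash
cat > nav.py <<'E'
import sys,numpy as np
from scipy.spatial.transform import Rotation as Ro
from plant import monitor,r
def state():
    s=monitor.observe(); q=s["orientation"]; return s,Ro.from_quat([q[1],q[2],q[3],q[0]])
def target_R(yaw): # tool y down, x along yaw
    x=np.array([np.cos(yaw),np.sin(yaw),0]);y=np.array([0,0,-1.]);return Ro.from_matrix(np.c_[x,y,np.cross(x,y)])
if __name__=="__main__":
    s,R=state(); M=R.as_matrix(); yaw=np.degrees(np.arctan2(M[1,0],M[0,0]))
    print("t",s["time_s"],"tcp",s["tcp_pos"].round(4),"toolx yaw",yaw.round(2),"y axis",M[:,1].round(4),"F",s["force"].round(2),"gap",round(s["finger_gap"],4),"q",s["q"].round(2))
    if len(sys.argv)>1:
        x,y,z,ty=map(float,sys.argv[1:5])
        for t in(ty,ty+180):
            T=target_R(np.radians(t)); rv=np.degrees((R.inv()*T).as_rotvec())
            d=np.array([x,y,z])-s["tcp_pos"]
            print("toolx",t,"turn",rv.round(2),"shift before turn cm",(R.inv().apply(d)*100).round(2),"after turn",(T.inv().apply(d)*100).round(2))
E
python3 nav.py .6065 .28 .16 -9.6; python3 nav.py .5 -.35 .22 -9.6
```

```text
t 0.1 tcp [ 0.1517 -0.6572  0.2216] toolx yaw -167.0 y axis [-5.0e-04  1.7e-03 -1.0e+00] F [ 0.27 -0.13 -0.43] gap 0.0872 q [ 1.32  0.47 -0.05  1.53  0.02  1.14 -0.08]
toolx -9.6 turn [ 3.000e-02 -1.574e+02 -1.400e-01] shift before turn cm [-65.4    6.3  -81.08] after turn [29.22  6.16 99.99]
toolx 170.4 turn [1.00e-01 2.26e+01 2.00e-02] shift before turn cm [-65.4    6.3  -81.08] after turn [-29.22   6.16 -99.99]
t 0.1 tcp [ 0.1517 -0.6572  0.2216] toolx yaw -167.0 y axis [-5.0e-04  1.7e-03 -1.0e+00] F [ 0.27 -0.13 -0.43] gap 0.0872 q [ 1.32  0.47 -0.05  1.53  0.02  1.14 -0.08]
toolx -9.6 turn [ 3.000e-02 -1.574e+02 -1.400e-01] shift before turn cm [-40.85   0.19 -22.1 ] after turn [29.22  0.16 36.1 ]
toolx 170.4 turn [1.00e-01 2.26e+01 2.00e-02] shift before turn cm [-40.85   0.19 -22.1 ] after turn [-29.22   0.16 -36.1 ]
```

Emit:
{"fn": "jog_arm", "kwargs": {
  "motion": [
    [[0,0,0,-2,0,-1,0.6],[0,0,0,-4,0,-2,0.6],[0,0,0,-4,0,-2,0.6],[0,0,0,-4,0,-2,0.6],[0,0,0,-4,0,-2,0.6],[0,0,0,-4,0,-2,0.6],[0,0,0,-4,0,-2.5,0.6],[0,0,0,-4,0,-2.5,0.6]]
  ],
  "squeeze": 50
}}

```text
time_s: 0.9
tcp_pos: [0.409, -0.4328, 0.2222]
orientation: [0.08, -0.08, 0.703, -0.702]
force: [1.1, -0.8, 0.5]
finger_gap: 0.0524
```

```bash
python3 nav.py .6065 .28 .16 -9.6
```

```text
t 0.9 tcp [ 0.409  -0.4328  0.2222] toolx yaw -167.02 y axis [-5.e-04  4.e-04 -1.e+00] F [ 1.05 -0.81  0.48] gap 0.0524 q [ 0.87  0.35 -0.16  1.72  0.06  1.08 -0.66]
toolx -9.6 turn [ 4.0000e-02 -1.5742e+02 -3.0000e-02] shift before turn cm [-35.25   6.23 -65.02] after turn [ 7.58  6.22 73.58]
toolx 170.4 turn [2.000e-02 2.258e+01 3.000e-02] shift before turn cm [-35.25   6.23 -65.02] after turn [ -7.58   6.22 -73.58]
```

Emit:
{"fn": "jog_arm", "kwargs": {
  "motion": [
    [[0,7.5,0,0,0,0,0.6],[0,7.5,0,0,0,0,0.6],[0,7.5,0,0,0,0,0.6],[0,0,0,-0.5,0,-3,0.6],[0,0,0,-0.5,0,-4.6,0.6],[0,0,0,-0.5,0,-4.6,0.6],[0,0,0,-0.5,0,-4.6,0.6],[0,0,0,-0.5,0,-4.6,0.6]]
  ]
}}

```text
time_s: 1.7
tcp_pos: [0.4681, -0.2256, 0.2223]
orientation: [-0.059, 0.059, 0.705, -0.705]
force: [0.7, -0.0, 0.6]
finger_gap: 0.0526
```

Emit:
{"fn": "jog_arm", "kwargs": {
  "motion": [
    [[0,0,0,-0.5,0,-4.6,0.6],[0,0,0,-0.5,0,-4.6,0.6],[0,0,0,-0.5,0,-4.6,0.6],[0,0,0,-0.5,0,-4.6,0.6],[0,0,0,-0.5,0,-4.6,0.6],[0,0,0,-0.5,0,-4.6,0.6],[0,0,0,-0.5,0,-4.6,0.6],[0,0,0,-0.5,0,-4.6,0.6]]
  ]
}}

```text
time_s: 2.5
tcp_pos: [0.5684, 0.1305, 0.2222]
orientation: [0.059, -0.058, -0.705, 0.705]
force: [0.2, -0.6, -0.6]
finger_gap: 0.0526
```

```bash
python3 nav.py .6065 .28 .1 -9.6
```

```text
t 2.5 tcp [0.5684 0.1305 0.2222] toolx yaw 170.48 y axis [-5.e-04 -4.e-04 -1.e+00] F [ 0.23 -0.6  -0.63] gap 0.0526 q [ 0.    0.35 -0.38  1.74  0.15  1.08 -2.17]
toolx -9.6 turn [ 4.0000e-02 -1.7992e+02  5.0000e-02] shift before turn cm [ -1.29  12.21 -15.38] after turn [ 1.27 12.22 15.37]
toolx 170.4 turn [-0.03  0.08  0.03] shift before turn cm [ -1.29  12.21 -15.38] after turn [ -1.27  12.22 -15.37]
```

Emit:
{"fn": "jog_arm", "kwargs": {
  "motion": [
    [[0,0,0,-0.3,0,-4,0.6],[0,0,0,-0.3,0,-4,0.6],[0,0,0,-0.3,2,-4,0.6],[0,0,0,-0.4,3,-3.4,0.6],[0,0,0,0,4,0,0.6],[0,0,0,0,3.2,0,0.6],[0,0,0,0,0,0,0.6]]
  ]
}}

```text
time_s: 3.2
tcp_pos: [0.603, 0.2766, 0.0947]
orientation: [0.062, -0.055, -0.702, 0.707]
force: [-0.1, -0.5, -0.4]
finger_gap: 0.0521
```

```bash
python3 nav.py .6065 .28 .021 -9.6; python3 - <<'E'
from plant import *
from h import *
for n in("scene","top"):
    f=grab_frame(n); b=(320,100,450,220) if n=="scene" else (100,120,250,240)
    cv2.imwrite(f"pics/{n}1.png",cv2.resize(f["pixels"][b[1]:b[3],b[0]:b[2],::-1],None,fx=5,fy=5,interpolation=cv2.INTER_CUBIC))
E
```

```text
t 3.2 tcp [0.603  0.2766 0.0947] toolx yaw 170.53 y axis [-0.0102 -0.0055 -0.9999] F [-0.13 -0.51 -0.38] gap 0.0521 q [-0.24  0.61 -0.37  1.66  0.26  0.94 -2.44]
toolx -9.6 turn [   0.82 -179.87    0.64] shift before turn cm [-0.36  7.37 -0.44] after turn [0.29 7.37 0.39]
toolx 170.4 turn [-0.41  0.13  0.52] shift before turn cm [-0.36  7.37 -0.44] after turn [-0.29  7.37 -0.39]
```

View pics/scene1.png

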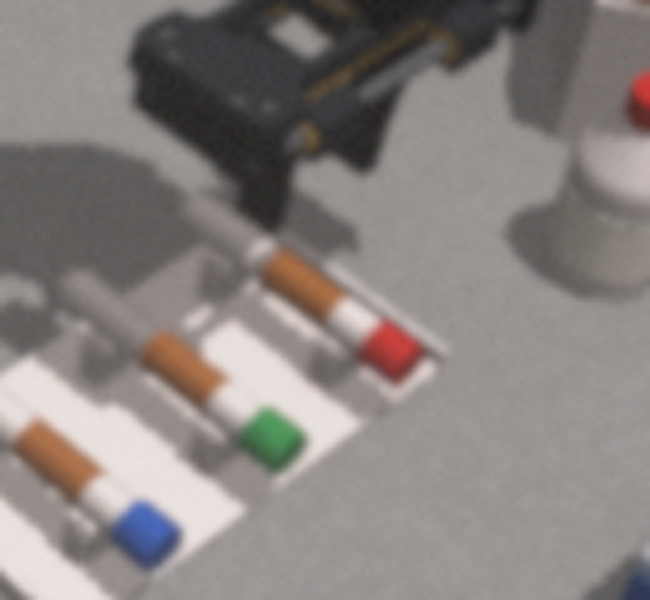

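View pics/top1.png

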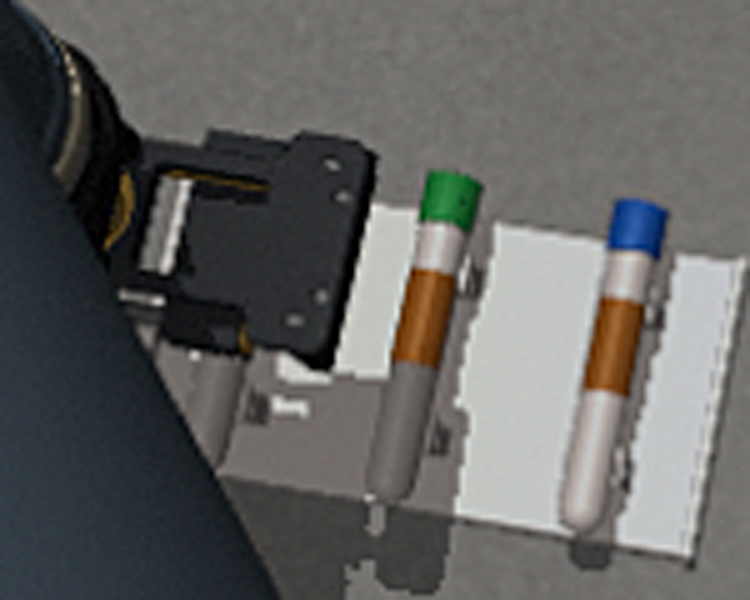

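Red is uncovered under the gripper (scene crop: the finger is behind the tube at about (270,190)). The pose is about 4 mm and 0.6° off, so I correct that first.

Emit:
{"fn": "jog_arm", "kwargs": {
  "motion": [
    [[-0.4,0,0.5,-0.3,0,-0.4,0.6],[0,0,0,0,1.5,0,0.6],[0,0,0,0,0,0,0.6]]
  ]
}}

```text
time_s: 3.6
tcp_pos: [0.6099, 0.2816, 0.0848]
orientation: [-0.056, 0.062, 0.706, -0.703]
force: [-0.0, -1.0, 0.6]
finger_gap: 0.052
```

```bash
python3 nav.py .6065 .28 .021 -9.6
```

```text
t 3.6 tcp [0.6099 0.2816 0.0848] toolx yaw 170.48 y axis [ 0.0086  0.0045 -1.    ] F [-0.03 -1.01  0.63] gap 0.052 q [-0.25  0.62 -0.36  1.66  0.27  0.9  -2.45]
toolx -9.6 turn [  -0.7  -179.92   -0.53] shift before turn cm [0.35 6.37 0.25] after turn [-0.31  6.38 -0.21]
toolx 170.4 turn [ 0.34  0.08 -0.45] shift before turn cm [0.35 6.37 0.25] after turn [0.31 6.38 0.21]
```

Emit:
{"fn": "jog_arm", "kwargs": {
  "motion": [
    [[0,0,0,0,0,0,0.6],[0,0,0,0,0,0,0.6],[0,0,0,0,0,0,0.6],[0,0,0,0,0,0,0.6]]
  ]
}}

```text
time_s: 4.0
tcp_pos: [0.6106, 0.2822, 0.0858]
orientation: [-0.055, 0.062, 0.707, -0.702]
force: [-0.1, 0.1, -0.2]
finger_gap: 0.0524
```

```bash
python3 nav.py .6065 .28 .021 -9.6
```

```text
t 4.0 tcp [0.6106 0.2822 0.0858] toolx yaw 170.48 y axis [ 0.0103  0.0056 -0.9999] F [-0.14  0.14 -0.24] gap 0.0524 q [-0.25  0.62 -0.36  1.66  0.27  0.9  -2.45]
toolx -9.6 turn [  -0.83 -179.91   -0.65] shift before turn cm [0.43 6.48 0.33] after turn [-0.37  6.48 -0.29]
toolx 170.4 turn [ 0.41  0.09 -0.53] shift before turn cm [0.43 6.48 0.33] after turn [0.37 6.48 0.29]
```

The earlier reading was only a transient, so the commanded pose had been right. I undo the correction and descend.

Emit:
{"fn": "jog_arm", "kwargs": {
  "motion": [
    [[0.4,0,-0.5,0.4,0,0.3,0.6],[0,0,0,0,0,0,0.6],[0,0,0,0,1.5,0,0.6],[0,0,0,0,1.5,0,0.6],[0,0,0,0,1.5,0,0.6],[0,0,0,0,1,0,0.6],[0,0,0,0,0.5,0,0.6],[0,0,0,0,0,0,0.6]]
  ]
}}

```text
time_s: 4.8
tcp_pos: [0.6054, 0.2796, 0.0242]
orientation: [0.059, -0.058, -0.704, 0.705]
force: [0.1, -0.1, -0.2]
finger_gap: 0.0524
```

Emit:
{"fn": "jog_arm", "kwargs": {
  "motion": [
    [[0,0,0,0,0.4,0,0.6],[0,0,0,0,0,0,0.6],[0,0,0,0,0,0,0.6],[0,0,0,0,0,0,0.6]]
  ]
}}

```text
time_s: 5.2
tcp_pos: [0.6062, 0.28, 0.022]
orientation: [-0.058, 0.059, 0.705, -0.705]
force: [-0.1, 0.9, 0.1]
finger_gap: 0.0522
```

```bash
python3 nav.py .6065 .28 .021 -9.6
```

```text
t 5.2 tcp [0.6062 0.28   0.022 ] toolx yaw 170.49 y axis [ 8.e-04  3.e-04 -1.e+00] F [-0.14  0.88  0.08] gap 0.0522 q [-0.26  0.69 -0.34  1.69  0.3   0.8  -2.48]
toolx -9.6 turn [-7.0000e-02 -1.7991e+02 -3.0000e-02] shift before turn cm [-0.03  0.1  -0.  ] after turn [0.03 0.1  0.  ]
toolx 170.4 turn [ 0.02  0.09 -0.04] shift before turn cm [-0.03  0.1  -0.  ] after turn [-0.03  0.1  -0.  ]
```

Emit:
{"fn": "jog_arm", "kwargs": {
  "motion": [
    [[0,0,0,0,0,0,0],[0,0,0,0,0,0,0],[0,0,0,0,0,0,0],[0,0,0,0,0,0,0],[0,0,0,0,0,0,0],[0,0,0,0,0,0,0]]
  ],
  "squeeze": 50
}}

```text
time_s: 5.8
tcp_pos: [0.6054, 0.2766, 0.0212]
orientation: [0.06, -0.058, -0.703, 0.707]
force: [-3.0, -5.7, 4.2]
finger_gap: 0.0195
```

```bash
python3 nav.py .4947 -.1046 .16 6.05; python3 - <<'E'
from plant import *
from h import *
f=grab_frame("scene"); b=(320,100,450,220)
cv2.imwrite("pics/scene2.png",cv2.resize(f["pixels"][b[1]:b[3],b[0]:b[2],::-1],None,fx=5,fy=5,interpolation=cv2.INTER_CUBIC))
E
```

```text
t 5.8 tcp [0.6054 0.2766 0.0212] toolx yaw 170.42 y axis [-0.0025 -0.0053 -1.    ] F [-2.96 -5.69  4.2 ] gap 0.0195 q [-0.26  0.69 -0.34  1.7   0.3   0.81 -2.48]
toolx 6.05 turn [ -0.19 164.37  -0.45] shift before turn cm [  4.6  -13.65  39.51] after turn [-15.03 -13.88 -36.74]
toolx 186.05 turn [ -0.31 -15.63   0.13] shift before turn cm [  4.6  -13.65  39.51] after turn [ 15.03 -13.88  36.74]
```

View pics/scene2.png

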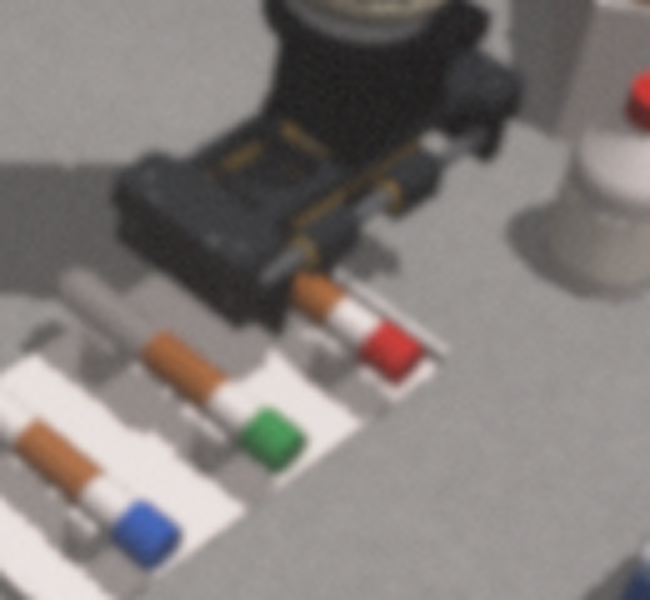

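Gripped (gap 19.5 mm, as expected for the 20 mm barrel). Now the lift.

Emit:
{"fn": "jog_arm", "kwargs": {
  "motion": [
    [[0,0,0,0,-1,0,0],[0,0,0,0,-2,0,0],[0,0,0,0,-3,0,0],[0,0,0,0,-4,0,0],[0,0,0,0,-3,0,0],[0,0,0,0,-1,0,0],[0,0,0,0,0,0,0],[0,0,0,0,0,0,0]]
  ]
}}

```text
time_s: 6.65
tcp_pos: [0.6052, 0.2795, 0.1602]
orientation: [0.059, -0.058, -0.704, 0.705]
force: [0.1, 0.0, -0.7]
finger_gap: 0.0188
```

```bash
python3 nav.py .4947 -.1046 .16 6.05
```

```text
t 6.65 tcp [0.6052 0.2795 0.1602] toolx yaw 170.51 y axis [-0.0018 -0.001  -1.    ] F [ 0.05  0.03 -0.71] gap 0.0188 q [-0.23  0.54 -0.39  1.6   0.23  1.05 -2.42]
toolx 6.05 turn [-1.4000e-01  1.6446e+02 -8.0000e-02] shift before turn cm [ 4.56  0.08 39.71] after turn [-1.503e+01  2.000e-02 -3.703e+01]
toolx 186.05 turn [ -0.06 -15.54   0.1 ] shift before turn cm [ 4.56  0.08 39.71] after turn [1.503e+01 2.000e-02 3.703e+01]
```

Emit:
{"fn": "jog_arm", "kwargs": {
  "motion": [
    [[0,0,0,0.5,0,2.5,0],[0,0,0,0.5,0,4.5,0],[0,0,0,0.5,0,4.5,0],[0,0,0,0.5,0,4.5,0],[0,0,0,0.5,0,4.5,0],[0,0,0,0.5,0,4.5,0],[0,0,0,0.5,0,4.5,0],[0,0,0,0.5,0,4.5,0]]
  ]
}}

```text
time_s: 7.45
tcp_pos: [0.5083, -0.0505, 0.1596]
orientation: [-0.06, 0.057, 0.705, -0.705]
force: [0.6, -0.4, -0.7]
finger_gap: 0.019
```

Emit:
{"fn": "jog_arm", "kwargs": {
  "motion": [
    [[0,-3.5,0,0.6,0,3.5,0],[0,-6,0,0,0,2,0],[0,-6,0,0,0,0.5,0],[0,0,0,0,0,0,0],[0,0,0,0,0,0,0],[0,0,0,0,0,0,0]]
  ]
}}

```text
time_s: 8.05
tcp_pos: [0.4963, -0.1063, 0.1608]
orientation: [0.037, -0.037, 0.706, -0.706]
force: [-0.4, -0.8, -0.4]
finger_gap: 0.0186
```

```bash
python3 nav.py .4947 -.1046 .10 6.05;  python3 - <<'E'
from plant import *
from h import *
for n in("scene","top"):
    f=grab_frame(n); b=(140,140,300,330) if n=="scene" else (280,120,440,280)
    cv2.imwrite(f"pics/{n}3.png",cv2.resize(f["pixels"][b[1]:b[3],b[0]:b[2],::-1],None,fx=3,fy=3,interpolation=cv2.INTER_CUBIC))
E
```

```text
t 8.05 tcp [ 0.4963 -0.1063  0.1608] toolx yaw -174.0 y axis [-1.2e-03  6.0e-04 -1.0e+00] F [-0.35 -0.85 -0.4 ] gap 0.0186 q [ 0.44  0.29 -0.37  1.98  0.13  0.9  -1.47]
toolx 6.05 turn [-1.0000e-01  1.7995e+02  7.0000e-02] shift before turn cm [ 0.13  6.08 -0.18] after turn [-0.14  6.08  0.18]
toolx 186.05 turn [ 0.04 -0.05  0.07] shift before turn cm [ 0.13  6.08 -0.18] after turn [ 0.14  6.08 -0.18]
```

View pics/scene3.png

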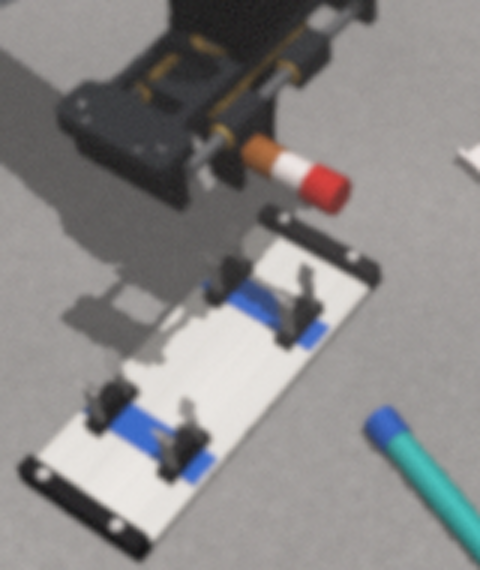

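View pics/top3.png

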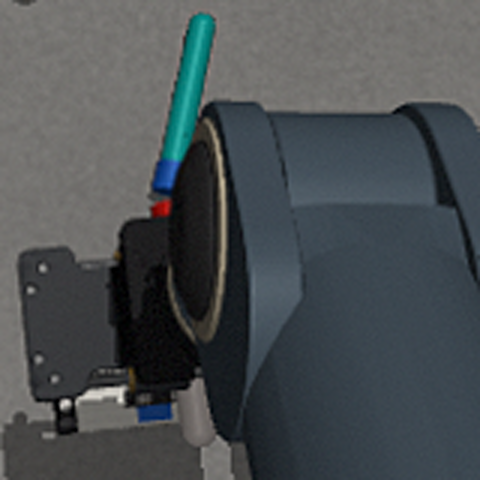

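```bash
python3 - <<'E'
from plant import *
from h import *
f=grab_frame("scene")
for b in blobs(f,(0,150,60),(4,255,255),40,(220,180,270,230)): print(b[0],b[1]); c=plane(f,b[0],.18)[0]
f2=grab_frame("top")
print(c); 
s=monitor.observe(); print(s["tcp_pos"]); d=c[:2]-s["tcp_pos"][:2]; a=np.radians(6); print("along",d@[np.cos(a),np.sin(a)],"perp",d@[-np.sin(a),np.cos(a)])
E
```

```text
[247.28333333 201.80833333] [241 196  14  13 120]
[ 0.55513114 -0.09757318  0.18      ]
[ 0.49663652 -0.10662449  0.16141646]
along 0.05912029979455773 perp 0.002887373196881982
```

Emit:
{"fn": "jog_arm", "kwargs": {
  "motion": [
    [[0,0,0,0.15,1,-0.2,0],[0,0,0,0,3,0,0],[0,0,0,0,3,0,0],[0,0,0,0,2,0,0],[0,0,0,0,1,0,0],[0,0,0,0,0,0,0],[0,0,0,0,0,0,0],[0,0,0,0,0,0,0]]
  ],
  "squeeze": 60
}}

```text
time_s: 9.05
tcp_pos: [0.4958, -0.1055, 0.0626]
orientation: [-0.038, 0.036, -0.706, 0.706]
force: [-0.3, 0.3, 0.4]
finger_gap: 0.0185
```

```bash
python3 nav.py .4947 -.1046 .026 6.05;  python3 - <<'E'
from plant import *
from h import *
for n in("scene",):
    f=grab_frame(n); b=(140,140,300,330) if n=="scene" else (280,120,440,280)
    cv2.imwrite(f"pics/{n}4.png",cv2.resize(f["pixels"][b[1]:b[3],b[0]:b[2],::-1],None,fx=3,fy=3,interpolation=cv2.INTER_CUBIC))
E
```

```text
t 9.05 tcp [ 0.4958 -0.1055  0.0626] toolx yaw -174.0 y axis [ 2.4e-03 -5.0e-04 -1.0e+00] F [-0.32  0.3   0.42] gap 0.0185 q [ 0.4   0.43 -0.34  2.06  0.22  0.68 -1.55]
toolx 6.05 turn [ 2.1000e-01  1.7995e+02 -7.0000e-02] shift before turn cm [ 0.11  3.66 -0.1 ] after turn [-0.1   3.66  0.1 ]
toolx 186.05 turn [-0.04 -0.05 -0.13] shift before turn cm [ 0.11  3.66 -0.1 ] after turn [ 0.1   3.66 -0.1 ]
```

View pics/scene4.png

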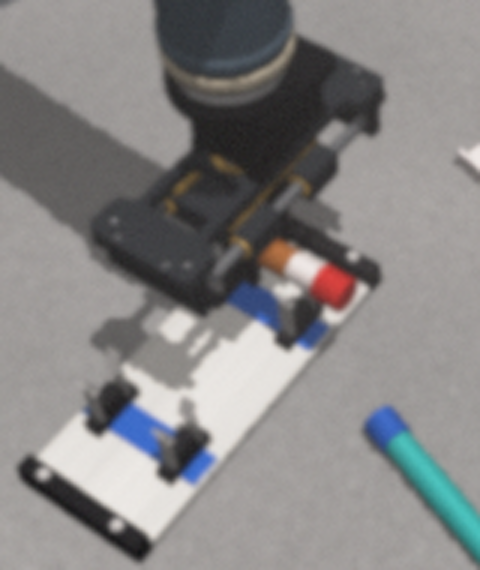

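Emit:
{"fn": "jog_arm", "kwargs": {
  "motion": [
    [[0,0,0,0.1,1,-0.1,0],[0,0,0,0,0.8,0,0],[0,0,0,0,0,0,0],[0,0,0,0,0,0,0]]
  ]
}}

```text
time_s: 9.5
tcp_pos: [0.4936, -0.1055, 0.0432]
orientation: [-0.036, 0.037, -0.706, 0.706]
force: [-0.2, -3.9, 0.4]
finger_gap: 0.0186
```

Emit:
{"fn": "jog_arm", "kwargs": {
  "motion": [
    [[0,0,0,0,0.5,0,0],[0,0,0,0,0.5,0,0],[0,0,0,0,0,0,0]]
  ]
}}

```text
time_s: 9.8
tcp_pos: [0.4955, -0.105, 0.0338]
orientation: [-0.038, 0.036, -0.706, 0.706]
force: [3.9, -2.6, -1.4]
finger_gap: 0.0184
```

Emit:
{"fn": "jog_arm", "kwargs": {
  "motion": [
    [[0,0,0,0,0.4,0,0],[0,0,0,0,0.4,0,0],[0,0,0,0,0,0,0],[0,0,0,0,0,0,0]]
  ]
}}

```text
time_s: 10.2
tcp_pos: [0.4937, -0.1051, 0.0261]
orientation: [-0.037, 0.037, -0.706, 0.707]
force: [-0.5, -4.1, 9.6]
finger_gap: 0.0185
```

Emit:
{"fn": "jog_arm", "kwargs": {
  "motion": [
    [[0,0,0,0,0.2,0,0],[0,0,0,0,0,0,0],[0,0,0,0,0,0,0]]
  ]
}}

```text
time_s: 10.5
tcp_pos: [0.4938, -0.1052, 0.0259]
orientation: [-0.037, 0.037, -0.705, 0.707]
force: [-6.0, -3.6, 26.5]
finger_gap: 0.0184
```

```bash
python3 nav.py .4947 -.1046 .026 6.05;  python3 - <<'E'
from plant import *
from h import *
for n in("scene",):
    f=grab_frame(n); b=(140,140,300,330) if n=="scene" else (280,120,440,280)
    cv2.imwrite(f"pics/{n}5.png",cv2.resize(f["pixels"][b[1]:b[3],b[0]:b[2],::-1],None,fx=3,fy=3,interpolation=cv2.INTER_CUBIC))
    for b in blobs(f,(0,150,60),(4,255,255),40,(220,180,270,270)):
        o,d=ray(f,b[0]); 
        for z in (.045,.061): print(b[0],plane(f,b[0],z)[0])
E
```

```text
t 10.5 tcp [ 0.4938 -0.1052  0.0259] toolx yaw -174.03 y axis [-4.0e-04 -2.1e-03 -1.0e+00] F [-6.03 -3.6  26.51] gap 0.0184 q [ 0.37  0.49 -0.31  2.09  0.26  0.6  -1.58]
toolx 6.05 turn [-6.0000e-02  1.7992e+02 -1.9000e-01] shift before turn cm [-0.1  -0.01 -0.05] after turn [ 0.1  -0.01  0.04]
toolx 186.05 turn [-0.12 -0.08  0.04] shift before turn cm [-0.1  -0.01 -0.05] after turn [-0.1  -0.01 -0.04]
[250.48387097 245.5483871 ] [ 0.55339257 -0.09676609  0.045     ]
[250.48387097 245.5483871 ] [ 0.56126171 -0.10433796  0.061     ]
```

View pics/scene5.png

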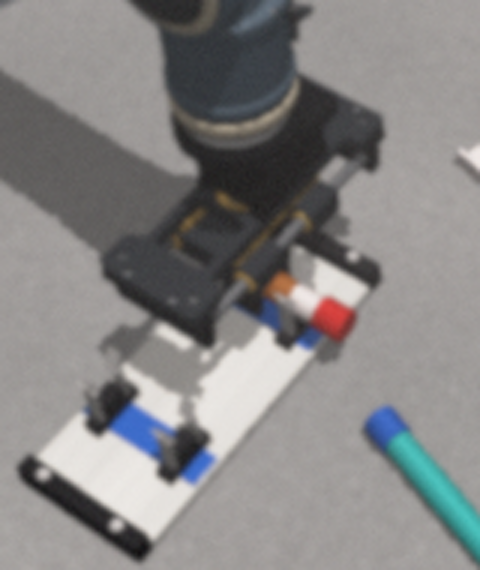

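Hard stop at the home height: the force rises to 26 N with no further travel, and the cap lies at the predicted spot for z = 45 mm. Now unload, release and lift.

Emit:
{"fn": "jog_arm", "kwargs": {
  "motion": [
    [[0,0,0,0,-0.2,0,0],[0,0,0,0,0,0,0.45],[0,0,0,0,0,0,0.45],[0,0,0,0,0,0,0.45],[0,0,0,0,-1,0,0.45],[0,0,0,0,-3,0,0.45],[0,0,0,0,-4,0,0.5],[0,0,0,0,-4,0,0.6]]
  ]
}}

```text
time_s: 11.35
tcp_pos: [0.4931, -0.1038, 0.1468]
orientation: [0.037, -0.038, 0.707, -0.706]
force: [1.0, -0.8, -0.2]
finger_gap: 0.0457
```

Emit:
{"fn": "jog_arm", "kwargs": {
  "motion": [
    [[0,0,0,0,-1,0,0.6],[0,7.5,0,0,0,-2,0.6],[0,8,0,0,0,-4,0.6],[0,0,0,0,0,-4.5,0.6],[0,0,0,0,0,-4.5,0.6],[0,0,0,0,0,-2,0.6],[0,0,0,0,0,0,0.6],[0,0,0,0,0,0,0.6]]
  ]
}}

```text
time_s: 12.15
tcp_pos: [0.5103, 0.0636, 0.155]
orientation: [0.059, -0.058, -0.704, 0.705]
force: [-0.4, -0.6, 0.2]
finger_gap: 0.0523
```

```bash
python3 nav.py .5815 .118 .1 -9.5;  python3 - <<'E'
from plant import *
from h import *
for n in("scene","top"):
    f=grab_frame(n); b=(140,200,300,330) if n=="scene" else (280,120,440,280)
    np.savez(f"{n}6.npz",**{k:np.array(v) for k,v in f.items()})
    cv2.imwrite(f"pics/{n}6.png",cv2.resize(f["pixels"][b[1]:b[3],b[0]:b[2],::-1],None,fx=4,fy=4,interpolation=cv2.INTER_CUBIC))
E
```

```text
t 12.15 tcp [0.5103 0.0636 0.155 ] toolx yaw 170.54 y axis [-1.5e-03 -6.0e-04 -1.0e+00] F [-0.38 -0.63  0.18] gap 0.0523 q [ 0.13  0.31 -0.4   1.97  0.16  0.89 -2.09]
toolx -9.5 turn [ 1.2000e-01 -1.7996e+02  8.0000e-02] shift before turn cm [-6.14  5.49 -6.54] after turn [6.13 5.5  6.54]
toolx 170.5 turn [-0.05  0.04  0.08] shift before turn cm [-6.14  5.49 -6.54] after turn [-6.13  5.5  -6.54]
```

View pics/scene6.png

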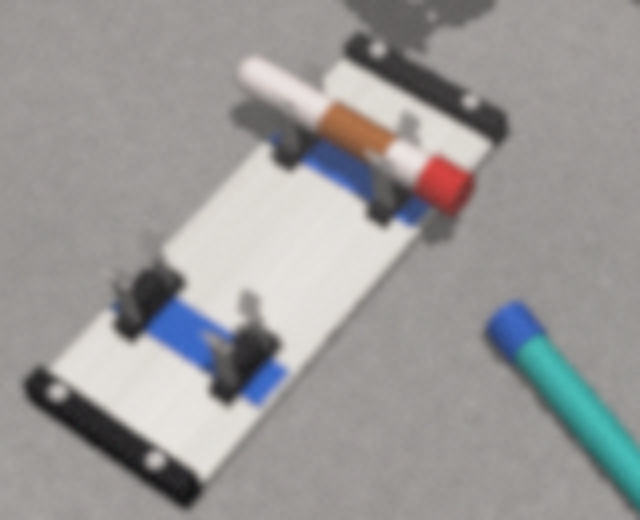

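View pics/top6.png

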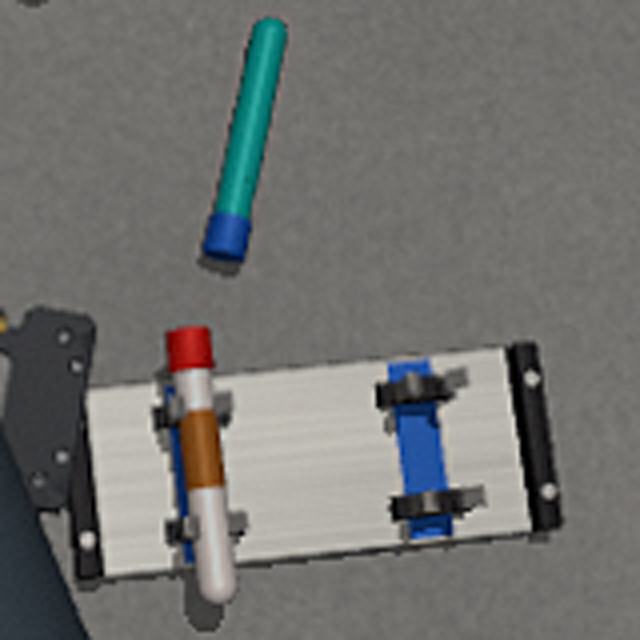

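Red lies across the left station at (205,470) in the top crop. I triangulate its height from the two views.

```bash
cat > tri.py <<'E'
from h import *
def tri(fa,a,fb,b):
    o1,d1=ray(fa,a);o2,d2=ray(fb,b);d1=d1[0];d2=d2[0]
    k=np.linalg.lstsq(np.c_[d1,-d2],o2-o1,rcond=None)[0]; p=o1+k[0]*d1;q=o2+k[1]*d2
    return ((p+q)/2).round(4),np.linalg.norm(p-q).round(4)
AMB=((5,100,60),(18,255,255)); RED=((0,150,60),(3,255,255)); BLU=((105,120,60),(125,255,255))
def rep(t,s,nm,col,bt,bs):
    A=blobs(t,*col,40,bt);B=blobs(s,*col,40,bs)
    for x in A:
        for y in B: print(nm,x[0].round(1),x[1][4],y[0].round(1),y[1][4],*tri(t,x[0],s,y[0]))
E
python3 - <<'E'
from tri import *
t=load("top6");s=load("scene6")
rep(t,s,"red cap",RED,(300,180,350,230),(230,220,270,270))
rep(t,s,"amber",AMB,(300,200,350,270),(210,220,270,270))
t0=load("top0");s0=load("scene0")
rep(t0,s0,"ref tray red cap",RED,(115,135,170,240),(380,130,420,230))
rep(t0,s0,"ref tray red amber",AMB,(115,135,170,240),(368,130,420,230))
E
```

```text
red cap [326.8 206.8] 108 [250.6 245.4] 87 [ 0.5542 -0.0973  0.0468] 0.0
amber [330.  232.1] 182 [228.  232.4] 125 [ 0.5016 -0.1036  0.0497] 0.0021
ref tray red cap [152.5 153.2] 104 [398.  169.3] 51 [0.6661 0.2679 0.0433] 0.0008
ref tray red amber [146.8 176.7] 164 [380.3 156.4] 94 [0.6145 0.2755 0.0449] 0.0004
```

Red reads 46.8 and 49.7 mm here, against 43.3 and 44.9 mm in the tray, where the true axis is 40 mm. That puts it about 44–45 mm high, which is home, and level. Next is blue.

Emit:
{"fn": "jog_arm", "kwargs": {
  "motion": [
    [[0,0,0,-2,0,-2.2,0.6],[0,0,0,-2.1,0,-2.2,0.6],[0,0,0,-2,1.5,-2,0.6],[0,0,0,0,3,0,0.6],[0,0,0,0,2,0,0.6],[0,0,0,0,0,0,0.6],[0,0,0,0,0,0,0.6],[0,0,0,0,0,0,0.6]]
  ],
  "squeeze": 50
}}

```text
time_s: 13.05
tcp_pos: [0.5826, 0.1163, 0.0919]
orientation: [-0.058, 0.06, 0.705, -0.704]
force: [0.1, 0.0, 0.6]
finger_gap: 0.052
```

```bash
python3 nav.py .5815 .117 .021 -9.5;  python3 - <<'E'
from plant import *
from h import *
for n in("scene",):
    f=grab_frame(n); b=(280,120,420,240) if n=="scene" else (100,120,260,240)
    cv2.imwrite(f"pics/{n}7.png",cv2.resize(f["pixels"][b[1]:b[3],b[0]:b[2],::-1],None,fx=4,fy=4,interpolation=cv2.INTER_CUBIC))
E
```

```text
t 13.05 tcp [0.5826 0.1163 0.0919] toolx yaw 170.42 y axis [ 2.4e-03  2.0e-04 -1.0e+00] F [0.14 0.04 0.57] gap 0.052 q [ 0.01  0.51 -0.37  1.84  0.24  0.84 -2.22]
toolx -9.5 turn [2.1000e-01 1.7992e+02 6.0000e-02] shift before turn cm [ 0.14  7.09 -0.04] after turn [-0.12  7.09  0.05]
toolx 170.5 turn [ 0.04 -0.08 -0.14] shift before turn cm [ 0.14  7.09 -0.04] after turn [ 0.12  7.09 -0.05]
```

View pics/scene7.png

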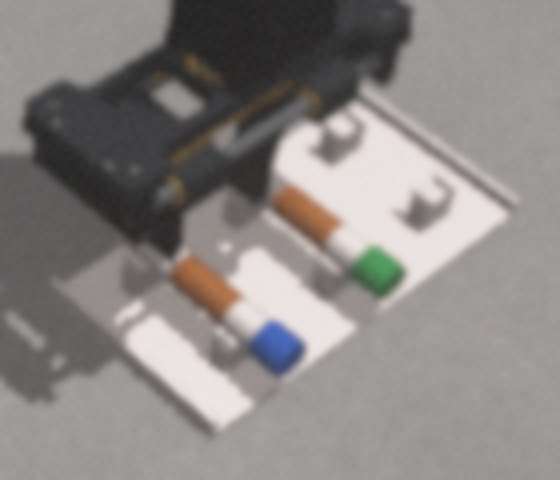

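The fingers straddle the blue tube (amber band at (205,285) in the crop), and green is clear. Descend and grip.

Emit:
{"fn": "jog_arm", "kwargs": {
  "motion": [
    [[0,0,0,0.1,1.5,0,0.6],[0,0,0,0,2,0,0.6],[0,0,0,0,2,0,0.6],[0,0,0,0,1,0,0.6],[0,0,0,0,0.5,0,0.6],[0,0,0,0,0,0,0.6],[0,0,0,0,0,0,0.6],[0,0,0,0,0,0,0.6]]
  ]
}}

```text
time_s: 13.9
tcp_pos: [0.5813, 0.1173, 0.0214]
orientation: [-0.058, 0.059, 0.705, -0.705]
force: [-0.5, -0.1, 0.5]
finger_gap: 0.0525
```

Emit:
{"fn": "jog_arm", "kwargs": {
  "motion": [
    [[0,0,0,0,0,0,0],[0,0,0,0,0,0,0],[0,0,0,0,0,0,0],[0,0,0,0,0,0,0],[0,0,0,0,0,0,0]]
  ],
  "squeeze": 50
}}

```text
time_s: 14.4
tcp_pos: [0.581, 0.1181, 0.0207]
orientation: [-0.058, 0.059, 0.705, -0.704]
force: [-0.0, 7.1, 1.9]
finger_gap: 0.0202
```

Emit:
{"fn": "jog_arm", "kwargs": {
  "motion": [
    [[0,0,0,0,-1,0,0],[0,0,0,0,-2,0,0],[0,0,0,0,-3,0,0],[0,0,0,0,-4,0,0],[0,0,0,0,-3,0,0],[0,0,0,0,-1,0,0],[0,0,0,0,0,0,0],[0,0,0,0,0,0,0]]
  ]
}}

```text
time_s: 15.2
tcp_pos: [0.5797, 0.1164, 0.1593]
orientation: [0.059, -0.058, -0.704, 0.705]
force: [0.3, -0.6, -1.3]
finger_gap: 0.0188
```

```bash
python3 nav.py .5073 -.2240 .16 6.05
```

```text
t 15.2 tcp [0.5797 0.1164 0.1593] toolx yaw 170.48 y axis [-0.0021 -0.001  -1.    ] F [ 0.26 -0.58 -1.29] gap 0.0188 q [ 0.03  0.43 -0.4   1.79  0.2   0.97 -2.18]
toolx 6.05 turn [-1.7000e-01  1.6443e+02 -9.0000e-02] shift before turn cm [ 1.510e+00 -2.000e-02  3.477e+01] after turn [-10.79  -0.07 -33.09]
toolx 186.05 turn [ -0.06 -15.57   0.12] shift before turn cm [ 1.510e+00 -2.000e-02  3.477e+01] after turn [10.79 -0.07 33.09]
```

Emit:
{"fn": "jog_arm", "kwargs": {
  "motion": [
    [[0,0,0,0.2,0,2.5,0],[0,0,0,0.2,0,4.5,0],[0,0,0,0.2,0,4.5,0],[0,0,0,0.2,0,4.5,0],[0,0,0,0.2,0,4.5,0],[0,0,0,0.2,0,4.5,0],[0,0,0,0.2,0,4.5,0],[0,0,0,0.2,0,3.5,0]]
  ]
}}

```text
time_s: 16.0
tcp_pos: [0.5079, -0.2087, 0.1583]
orientation: [-0.061, 0.058, 0.705, -0.705]
force: [0.6, -0.1, 0.2]
finger_gap: 0.0185
```

Emit:
{"fn": "jog_arm", "kwargs": {
  "motion": [
    [[0,0,0,0,0,1.8,0],[0,-7.5,0,0,0,0,0],[0,-8,0,0,0,0,0],[0,0,0,0,0,0,0],[0,0,0,0,0,0,0],[0,0,0,0,0,0,0]]
  ]
}}

```text
time_s: 16.6
tcp_pos: [0.507, -0.2233, 0.1597]
orientation: [0.036, -0.037, 0.706, -0.706]
force: [0.0, 0.6, -0.4]
finger_gap: 0.0184
```

```bash
python3 nav.py .5073 -.2240 .06 6.05; python3 - <<'E'
from plant import *
from h import *
f=grab_frame("scene")
cv2.imwrite("pics/scene8.png",cv2.resize(f["pixels"][140:340,120:320,::-1],None,fx=3,fy=3,interpolation=cv2.INTER_CUBIC))
s=monitor.observe(); a=np.radians(6)
for b in blobs(f,(105,120,60),(125,255,255),60,(170,190,260,270)):
    c=plane(f,b[0],s["tcp_pos"][2]+.0185)[0]; d=c[:2]-s["tcp_pos"][:2]; print(b[0],b[1],c,"along",d@[np.cos(a),np.sin(a)],"perp",d@[-np.sin(a),np.cos(a)])
E
```

```text
t 16.6 tcp [ 0.507  -0.2233  0.1597] toolx yaw -174.1 y axis [-1.4e-03  5.0e-04 -1.0e+00] F [ 0.04  0.57 -0.44] gap 0.0184 q [ 0.62  0.36 -0.36  1.88  0.16  0.93 -1.27]
toolx 6.05 turn [-1.2000e-01  1.7985e+02  6.0000e-02] shift before turn cm [-0.04  9.97  0.08] after turn [ 0.02  9.97 -0.07]
toolx 186.05 turn [ 0.04 -0.15  0.08] shift before turn cm [-0.04  9.97  0.08] after turn [-0.02  9.97  0.07]
[224.20224719 241.60674157] [216 236  16  12  89] [ 0.58179726 -0.18146825  0.17846428] along 0.0786014632959523 perp 0.03378834993142965
[202.64       249.62857143] [195 242  16  16 175] [ 0.56648564 -0.21464618  0.17846428] along 0.05990568168965929 perp 0.0023926769753272858
```

View pics/scene8.png

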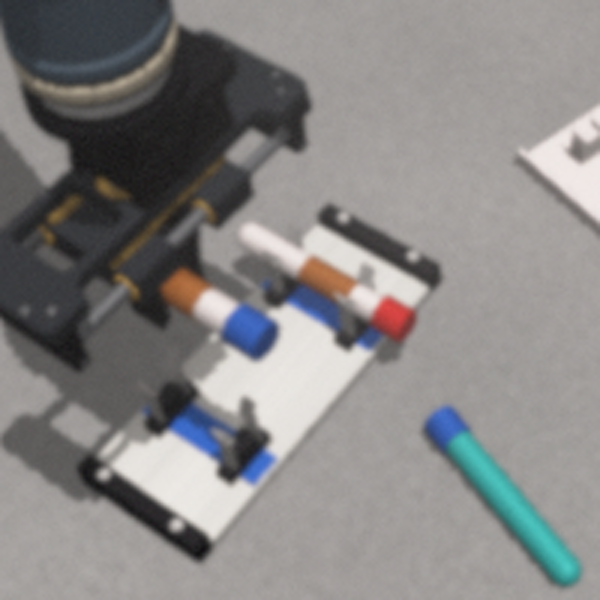

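Blue is held centred: cap at about (250,332) in the crop, 59.9 mm from the grip against 59 expected. Lower and press it in, as with red.

Emit:
{"fn": "jog_arm", "kwargs": {
  "motion": [
    [[0,0,0,0,1,0.1,0],[0,0,0,0,3,0,0],[0,0,0,0,3,0,0],[0,0,0,0,2,0,0],[0,0,0,0,1,0,0],[0,0,0,0,0,0,0],[0,0,0,0,0,0,0],[0,0,0,0,0,0,0]]
  ],
  "squeeze": 60
}}

```text
time_s: 17.45
tcp_pos: [0.5085, -0.2248, 0.0617]
orientation: [-0.038, 0.036, -0.706, 0.707]
force: [-0.6, -0.4, -0.5]
finger_gap: 0.0184
```

```bash
python3 nav.py .5073 -.2240 .026 6.05
```

```text
t 17.45 tcp [ 0.5085 -0.2248  0.0617] toolx yaw -174.01 y axis [ 0.0024 -0.001  -1.    ] F [-0.61 -0.36 -0.5 ] gap 0.0184 q [ 0.59  0.49 -0.32  1.95  0.23  0.73 -1.33]
toolx 6.05 turn [ 2.0000e-01  1.7994e+02 -1.1000e-01] shift before turn cm [ 0.12  3.57 -0.1 ] after turn [-0.11  3.57  0.1 ]
toolx 186.05 turn [-0.07 -0.06 -0.13] shift before turn cm [ 0.12  3.57 -0.1 ] after turn [ 0.11  3.57 -0.1 ]
```

Emit:
{"fn": "jog_arm", "kwargs": {
  "motion": [
    [[0,0,0,0.1,1,-0.1,0],[0,0,0,0,0.8,0,0],[0,0,0,0,0,0,0],[0,0,0,0,0,0,0]]
  ]
}}

```text
time_s: 17.85
tcp_pos: [0.5064, -0.2248, 0.0424]
orientation: [-0.037, 0.037, -0.706, 0.707]
force: [0.5, -3.5, -0.8]
finger_gap: 0.0187
```

Emit:
{"fn": "jog_arm", "kwargs": {
  "motion": [
    [[0,0,0,0,0.5,0,0],[0,0,0,0,0.5,0,0],[0,0,0,0,0,0,0]]
  ]
}}

```text
time_s: 18.15
tcp_pos: [0.5081, -0.2243, 0.033]
orientation: [-0.038, 0.036, -0.706, 0.707]
force: [3.4, -4.0, 0.6]
finger_gap: 0.0184
```

Emit:
{"fn": "jog_arm", "kwargs": {
  "motion": [
    [[0,0,0,0,0.4,0,0],[0,0,0,0,0.4,0,0],[0,0,0,0,0,0,0],[0,0,0,0,0,0,0]]
  ]
}}

```text
time_s: 18.55
tcp_pos: [0.5065, -0.2243, 0.0255]
orientation: [-0.037, 0.037, -0.706, 0.707]
force: [-1.6, -2.6, 10.9]
finger_gap: 0.0185
```

Emit:
{"fn": "jog_arm", "kwargs": {
  "motion": [
    [[0,0,0,0,0.2,0,0],[0,0,0,0,0,0,0],[0,0,0,0,0,0,0]]
  ]
}}

```text
time_s: 18.85
tcp_pos: [0.5065, -0.2244, 0.0253]
orientation: [-0.037, 0.037, -0.705, 0.707]
force: [-6.2, -2.8, 25.6]
finger_gap: 0.0188
```

It stopped hard in the same way. Unload, release, rise and move aside.

Emit:
{"fn": "jog_arm", "kwargs": {
  "motion": [
    [[0,0,0,0,-0.2,0,0],[0,0,0,0,0,0,0.45],[0,0,0,0,0,0,0.45],[0,0,0,0,0,0,0.45],[0,0,0,0,-1,0,0.45],[0,0,0,0,-3,0,0.45],[0,0,0,0,-4,0,0.5],[0,0,0,0,-5,0,0.6]]
  ]
}}

```text
time_s: 19.65
tcp_pos: [0.5049, -0.2226, 0.1546]
orientation: [0.036, -0.039, 0.707, -0.705]
force: [0.2, 0.0, -1.2]
finger_gap: 0.0455
```

Emit:
{"fn": "jog_arm", "kwargs": {
  "motion": [
    [[0,0,0,0,-3,1,0.6],[0,0,0,0,0,4,0.6],[0,0,0,0,0,4.5,0.6],[0,0,0,0,0,4.5,0.6],[0,0,0,0,0,4.5,0.6],[0,0,0,0,0,2,0.6],[0,0,0,0,0,0,0.6],[0,0,0,0,0,0,0.6]]
  ]
}}

```text
time_s: 20.45
tcp_pos: [0.5277, -0.4264, 0.1842]
orientation: [0.037, -0.037, 0.707, -0.705]
force: [-0.7, 0.3, -0.4]
finger_gap: 0.0521
```

```bash
python3 nav.py; python3 - <<'E'
from plant import *
from tri import *
F={}
for n in("scene","top"):
    f=F[n]=grab_frame(n); cv2.imwrite(f"pics/{n}9.png",f["pixels"][:,:,::-1])
    b=(140,190,300,330) if n=="scene" else (280,170,440,280)
    cv2.imwrite(f"pics/{n}9c.png",cv2.resize(f["pixels"][b[1]:b[3],b[0]:b[2],::-1],None,fx=4,fy=4,interpolation=cv2.INTER_CUBIC))
t,s=F["top"],F["scene"]
rep(t,s,"red cap",RED,(300,180,350,230),(230,220,270,270))
rep(t,s,"amber",AMB,(300,200,420,270),(170,220,270,300))
rep(t,s,"blue cap",BLU,(360,180,420,205),(190,270,240,310))
E
```

```text
t 20.45 tcp [ 0.5277 -0.4264  0.1842] toolx yaw -173.98 y axis [-5.0e-04  1.9e-03 -1.0e+00] F [-0.73  0.29 -0.39] gap 0.0521 q [ 0.82  0.52 -0.29  1.55  0.16  1.09 -0.98]
red cap [326.8 206.8] 108 [250.4 245.5] 88 [ 0.5541 -0.0974  0.0466] 0.0003
amber [387.9 226. ] 174 [228.  232.4] 125 [ 0.529  -0.1707  0.1468] 0.068
amber [387.9 226. ] 174 [188.5 276.2] 157 [ 0.5148 -0.2223  0.0492] 0.002
amber [330.  232.1] 182 [228.  232.4] 125 [ 0.5017 -0.1035  0.0496] 0.0021
amber [330.  232.1] 182 [188.5 276.2] 157 [ 0.4864 -0.1548 -0.0515] 0.0927
blue cap [384.5 200.1] 89 [210.2 292.5] 169 [ 0.5682 -0.2188  0.0456] 0.0036
```

View pics/scene9c.png

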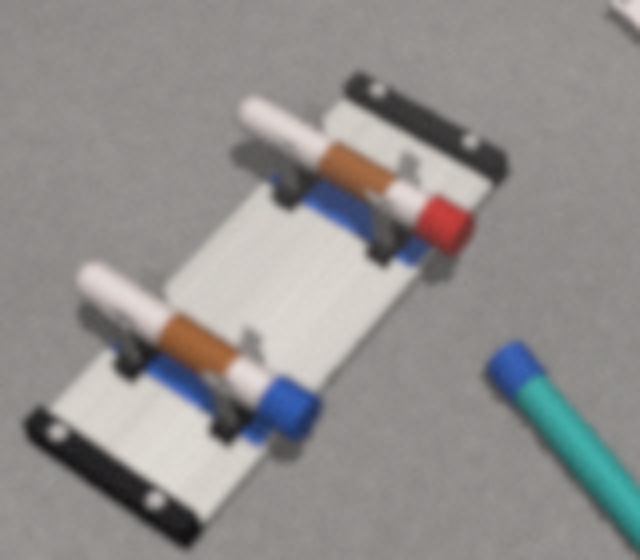

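View pics/top9.png

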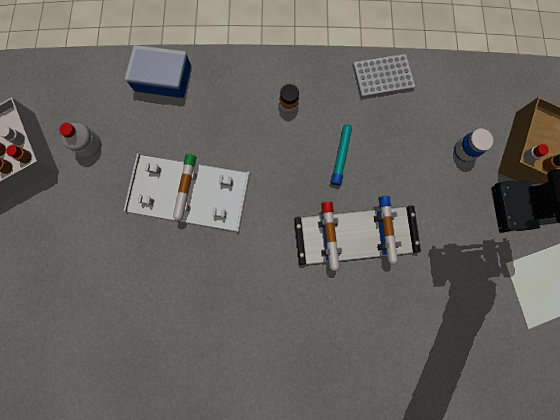

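Both tubes lie across their stations (top view, red (330,235) and blue (388,229)). Their band heights match at 49.2 and 49.6 mm. Green is still in the tray at (185,188), the turquoise one is untouched, and the gripper is clear.

```bash
python3 -c "
from plant import r
print(r.hand_in())"
```

```text
the job is handed in; nothing more can be done
None
```

The red tube is pressed into the left (+y) clip station and the blue tube into the right (−y) one. I handed the job in at about 20.5 s of the 53 s allowed. The green tube was still in the tray and I left the turquoise look-alike alone.

- **Seating:** both tubes came to a hard stop at the home height, with the force reaching about 26 N and no further travel.
- **Height:** the two camera views put both amber bands 49–50 mm up. The same measurement reads about 4–5 mm high on a tube in the tray, so the true axis is about 45 mm, which is home. Red's cap, read the same way, shows it level.
- **Centring:** in the grip just before pressing, the caps sat 59–60 mm from the gripper centre, against 59 mm if held at mid-length. After release red's cap measured about 60 mm from the station centre. I estimate both are centred within about 3 mm.
- **Disagreements:**
  - The amber band sits about 8 mm towards the cap rather than at mid-length, so I worked from the tube ends and caps instead.
  - The blue cap's final two-view fit was loose (3.6 mm), so I relied on its band height and the hard stop.
  - Early on I corrected for a pose reading that turned out to be transient. I undid that before touching anything.

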